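# Latch the document case and set its thumbscrew

### The arm

A 7-joint arm with a two-finger parallel gripper is mounted at the origin on the work surface. World frame = base frame: x ahead of the robot, y to its left, z up, the work surface at z = 0. Lengths are in m, angles in degrees, forces in N, time in s.
With the tool pointing down it reaches from about 0.4 to 0.85 m from the base axis. Payload 4.5 kg.
Tool frame: the origin (TCP) lies at the very end of the fingers, on their centre line; the grasp point (between the pads) lies r.grip_point_offset behind it (r.grip_point_offset is the distance from the TCP to the grasp point, in m); z points along the fingers, x is the direction in which the jaws open and shut, and the axes are right-handed (so a half turn about z gives the same grasp; the last joint's range is limited). The gripper opens to 88 mm and grips with 3 to 60 N. Pads are 18 mm wide; open, the fingers measure 123 mm over their backs; the gripper's body (75 mm by 187 mm) begins 45 mm behind the grasp point.
Start: joints at [-65.73, 39.483, -11.15, 89.685, 9.013, 51.709, -12.324], TCP at [0.237, 0.578, 0.239] pointing down, gripper open.
Joint ranges: [-172.22, 172.22], [-26.19, 119.32], [-84.43, 86.54], [7.71, 146.69], [-57.33, 237.33], [2.42, 119.75], [-152.13, 152.13]. Speed limits (degrees/s): [147.25, 147.25, 180, 180, 180, 180, 180].

### API

Orientations are given as a 3x3 rotation matrix whose columns are the frame's x, y, z axes.
In Python, from plant import sense, viewer, job_done, r gives the robot as it stands.
- The arm moves only by the shell command python3 -m pendant 'ROWS' [FORCE]. ROWS is JSON, a list of rows, each a list of 7 numbers: the shift along the tool's x, y, z in m, then the turn, a rotation vector about the tool's x, y, z in degrees, then the finger opening in m, from 0 to 0.0881. In form: [[tx, ty, tz, rx, ry, rz, fingers], ...]. A call has 1 to 8 rows; each row is the pose to reach, as a shift and turn from the pose measured when the call began, along the tool's axes at that moment; what a row does not reach only later rows make up. A row lasts 1/12 s, in which the tool goes at most 41.7 mm and 7.16 degrees, less where a joint would pass 70% of its speed; a pose out of reach is approached as far as the arm can. A call with a gripper value outside its range is refused whole. The fingers move at their own pace and stop on an object; FORCE is the grip in N (left out, the last holds). Time passes only in rows, so rows that repeat a pose let the fingers close. It gives the time, the measured TCP pose, the force and the opening at its end, in the units of the state.
- sense(): the state, without advancing time (a new reading comes with each control period).
- viewer.read_camera(name): name is "scene" or "top" or "wrist"; returns (picture, depth): 400x640x3 uint8, red, green, blue; 400x640 float32, m along the optical axis (not along the pixel's ray), 0 where there is no reading.
- viewer.get_calibration(name): a dict with "fov_y" (degrees; the focal length in pixels is half the picture's height over the tangent of half this angle, whatever the lens; pixels are square), "cx", "cy" (the principal point, pixels), "R" (3x3) and "t" (3): a world point X has camera coordinates R X + t. Camera axes: x right, y down, z forward; pixel columns grow to the right and rows downward; lengths in m; the calibration is good to about 2 mm. A picture is of the moment at which its call begins: read the wrist's pose just before it. get_calibration takes no time and is no camera call; for the wrist camera it gives the pose at the moment of the call.
- job_done(): hands the job in, once; it reports no verdict.
The state is a dict: "clock": time; "joints": joint angles; "joint_velocities": joint speeds; "joint_torque": joint torques, N m; "tcp_pos": TCP position; "eef_rot": TCP orientation; "ft_force": force on the tool from outside, world axes, zero at the start; "moment": the same for the moment, N m; "gripper_width": opening from 0.0 (shut) to 1.0 (fully open).
Only numpy, scipy, OpenCV 4.12 (cv2) and the standard library are available. Lean on these libraries where they do the work, as an engineer would, in place of code of your own. Each camera call takes 0.05 s, during which the arm holds its last target. There are 200 camera calls.

### The job

Swing the steel hasp on top of the grey document case fully home, so that its notch sits around the post of the thumbscrew; then turn the thumbscrew clockwise until it seats. After that back it off a quarter turn, so that the lid seal is not crushed, and finish still gripping the screw's paddle with the fingers at that setting. Leave the hasp home and the mug, stapler and carton where they are.

Things in the scene. Friction and masses are not known exactly. Their poses are not given: they have to be found in the camera images.
- case: Grey painted steel document case, shut and fixed to the desk, 246 (x) by 276 (y) by 90 mm high. Origin: centre of its underside; z up. A steel bracket on its -y side (30 mm wide, flush with the lid top) carries the hasp. The lid top lies 90 mm above the origin.
- hasp_pivot (a point): Axis of the hasp's vertical pivot, at lid-top height (90 mm over the desk); at (0, -150, 90) mm in the case's frame, with the case's axes. The strap is bare steel, 26 mm wide, 158 mm from the pivot to its tip, its top 9.5 mm over the lid; the dark pivot head reaches 13.5 mm over the lid.
- hasp (a joint): Angle of the hasp, rad: 0 fully home (a stop), grows counterclockwise seen from above as it opens, to 1.75. It swings flat about hasp_pivot. Home, the strap points along the case's +y from the pivot and its notch is around the post of the screw, 135 mm from the pivot. Turning it takes about 0.1 N m; it stays where it is left.
- tab (a point): The hasp's finger post: an upright round steel pin, 14 mm in diameter, 34 mm tall, fixed on the strap 55 mm from the pivot and carried round with it. This point: centre of its foot, 9.5 mm over the lid top; it reaches 43.5 mm over the lid. It can be gripped or pushed.
- screw_foot (a point): Axis of the thumbscrew at lid-top height; at (0, -15, 90) mm in the case's frame. The screw stays upright here.
- screw (a joint): Turn of the thumbscrew, rad: grows clockwise seen from above. 6.28 is seated (a hard stop); 0 is the opposite stop. Starts 1.2 to 2.8 rad short of seated. The thread is fine: the head's height does not visibly change. Turning takes about 0.06 N m, and it stays where it is left.
- paddle: The flat steel paddle of the thumbscrew that one grips: 44 mm long (its x), 10 mm thick (its y), 30 mm tall (z up), above a round collar 30 mm across. Origin: centre of its underside, on the screw's axis, 16 mm over the lid top; its top is 46 mm over the lid. Its x axis lies along the case's x (either way round) when the screw is seated and turns with the screw.
- mug: White mug, 76 mm across, 85 mm high, standing on the desk beside the case; to be left alone. Origin: centre of its underside.
- stapler: Black stapler, 135 by 34 by 48 mm, on the desk beside the case; to be left alone. Origin: centre of its underside.
- cardbox: Small cardboard carton of staples, 60 by 40 by 22 mm, lying on the case's lid at its far +y corner; to be left alone. Origin: centre of its underside.

How it is judged (in metres and radians):
On the way, in this order (a step that is already met when the one before it is completed fails the run):
1. the hasp is fully home around the screw's post (value of joint hasp below 0.06 rad), for 0.2 s.
2. with the hasp home, the screw is turned clockwise until it seats (value of joint screw above 6.18 rad and value of joint hasp below 0.06 rad), for 0.2 s.
At the end, for the whole second after the job is handed in: The screw stands a quarter turn (1.57 rad, give or take 0.3) short of seated and still, the fingers still grip its paddle (over 2 N), and the hasp is home (within 0.06 rad) (value of joint screw between 4.41 and 5.01 rad and velocity of joint screw between -0.1 and 0.1 rad/s and value of joint hasp below 0.06 rad and contact force between the fingers and paddle above 2 N); the arm keeps its last pose, push and grip.
It fails at once if the mug was moved more than 30 mm (distance of mug from where it was at the start of the episode above 0.03 m).
It fails at once if the stapler was moved more than 30 mm (distance of stapler from where it was at the start of the episode above 0.03 m).
It fails at once if the carton was moved more than 30 mm (distance of cardbox from where it was at the start of the episode above 0.03 m).
It also fails if it takes over 64 s, if anything falls off the work surface, if the arm or the gripper's body presses on something with over 40 N, if the wrist force passes 120 N, or if a joint passes its speed limit or range.

## Working session

There is one attempt and no reset: what is moved stays moved. The work goes in short steps, Python scripts to look and compute and a shell command to move; the robot and the scene stay as the last step left them, time stands still between calls to the robot, and variables do not carry over. Pictures are saved under pics/ and viewed, about 8 in all and at most 12, crops included, and the job is handed in when it is done.

```bash
ls; mkdir -p pics; python3 - <<'E'
from plant import sense, viewer, r
import cv2,numpy as np
s=sense();print(s['clock'],s['tcp_pos'],np.round(s['eef_rot'],3),r.grip_point_offset)
for n in ("top","scene"):
    p,d=viewer.read_camera(n);cv2.imwrite(f'pics/{n}0.png',p[:,:,::-1]);np.savez(f'{n}0.npz',p=p,d=d)
    c=viewer.get_calibration(n);print(n,c)
E
```

```text
pics
0.0 [0.23729359 0.57750363 0.23792066] [[ 0.38   0.925 -0.001]
 [ 0.925 -0.38  -0.002]
 [-0.002  0.    -1.   ]] 0.0187
top {'fov_y': 52.603446309517814, 'cx': 312.3640544937374, 'cy': 195.84813931331445, 'R': array([[-0.0043914 , -0.99991001, -0.01267648],
       [-0.99927874,  0.00486607, -0.0376605 ],
       [ 0.03771879,  0.01250195, -0.99921019]]), 't': array([0.01923821, 0.53419225, 1.18058989])}
scene {'fov_y': 49.22304370087575, 'cx': 314.4185571259642, 'cy': 199.0472410547248, 'R': array([[ 0.83513091,  0.55004939, -0.00142394],
       [ 0.47281374, -0.71918334, -0.50913897],
       [-0.28107565,  0.42452443, -0.86068315]]), 't': array([-0.48714014, -0.20992329,  1.31678644])}
```

View pics/top0.png

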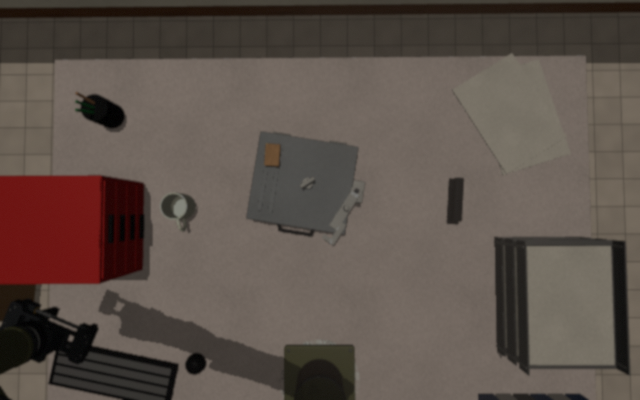

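View pics/scene0.png

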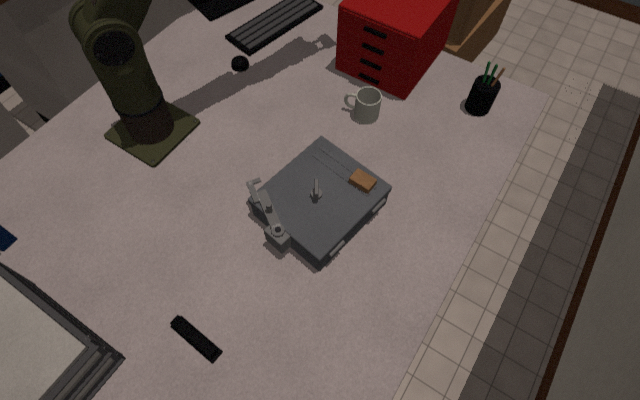

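The top view shows the case around (305,183), the pivot near (358,188) with the hasp pointing to (335,240), and the paddle near (308,183). I'll measure these in enlarged crops.

```bash
cat > h.py <<'E'
import numpy as np,cv2
from plant import sense, viewer, r
def ray(c,u,v,z):
    f=200/np.tan(np.radians(c['fov_y']/2))
    R,t=np.array(c['R']),np.array(c['t'])
    d=R.T@np.array([(u-c['cx'])/f,(v-c['cy'])/f,1]); o=-R.T@t
    return o+d*(z-o[2])/d[2]
def cloud(c,d):
    f=200/np.tan(np.radians(c['fov_y']/2))
    v,u=np.mgrid[:400,:640]
    P=np.stack([(u-c['cx'])/f*d,(v-c['cy'])/f*d,d],-1)
    return (P-np.array(c['t']))@np.array(c['R'])
def pix(c,X):
    f=200/np.tan(np.radians(c['fov_y']/2))
    q=np.array(c['R'])@X+c['t']; return q[0]/q[2]*f+c['cx'],q[1]/q[2]*f+c['cy']
E
python3 - <<'E'
from h import *
for n,(x0,y0,x1,y1) in {"top":(235,120,385,250),"scene":(235,125,405,275)}.items():
    z=np.load(f'{n}0.npz');p,d=z['p'],z['d'];c=viewer.get_calibration(n)
    P=cloud(c,d)
    Z=P[...,2]; sub=Z[y0:y1,x0:x1]
    print(n,'desk/lid hist',np.histogram(sub[d[y0:y1,x0:x1]>0],bins=np.arange(-.02,.16,.01)))
    m=((Z>.08)&(Z<.1)&(d>0)); mm=np.zeros_like(m);mm[y0:y1,x0:x1]=1;m&=mm
    pts=P[m][:,:2].astype(np.float32);print(cv2.minAreaRect(pts))
    hi=(Z>.115)&(d>0)&mm
    k,l,st,ce=cv2.connectedComponentsWithStats(hi.astype(np.uint8))
    for i in range(1,k):
        if st[i,4]>3: print(st[i],ce[i],P[l==i].mean(0),P[l==i][:,2].max())
    im=cv2.convertScaleAbs(p[y0:y1,x0:x1,::-1],alpha=1.8)
    cv2.imwrite(f'pics/{n}c.png',cv2.resize(im,None,fx=4,fy=4,interpolation=2))
a=cv2.imread('pics/topc.png');b=cv2.imread('pics/scenec.png')
E
```

```text
top desk/lid hist (array([   0, 3999, 5952,    1,    0,    4,  139,    1,   21,   38, 3138,
       5317,  426,  286,    4,   88,    0]), array([-0.02, -0.01,  0.  ,  0.01,  0.02,  0.03,  0.04,  0.05,  0.06,
        0.07,  0.08,  0.09,  0.1 ,  0.11,  0.12,  0.13,  0.14,  0.15]))
((0.5524471402168274, 0.030257955193519592), (0.30912265181541443, 0.2775014638900757), 80.47496032714844)
[271 144   2   3   4] [271.75 145.  ] [0.66793298 0.12430265 0.11679941] 0.11817624364548249
[271 153   4   2   4] [272.5  153.25] [0.6456492  0.12234805 0.11631032] 0.11690073782881681
[300 176  15  12  73] [307.12328767 181.67123288] [0.56705905 0.02886093 0.1349059 ] 0.1396854967694897
[344 205   5   5  23] [346.         207.17391304] [ 0.49934909 -0.0731721   0.13371629] 0.13765804047396793
scene desk/lid hist (array([    0, 10008,  4470,   153,   126,   144,   167,   159,   144,
         308,  5960,  3020,   380,   244,    23,    93,     0]), array([-0.02, -0.01,  0.  ,  0.01,  0.02,  0.03,  0.04,  0.05,  0.06,
        0.07,  0.08,  0.09,  0.1 ,  0.11,  0.12,  0.13,  0.14,  0.15]))
((0.5536521077156067, 0.030407249927520752), (0.309666246175766, 0.27819767594337463), 80.56613159179688)
[314 179   5  20  87] [316.20689655 188.96551724] [0.57227646 0.02493744 0.1317843 ] 0.1398916317131598
[266 202   6   9  44] [268.43181818 206.31818182] [ 0.50294305 -0.07554469  0.127628  ] 0.13639037485367117
```

View pics/topc.png

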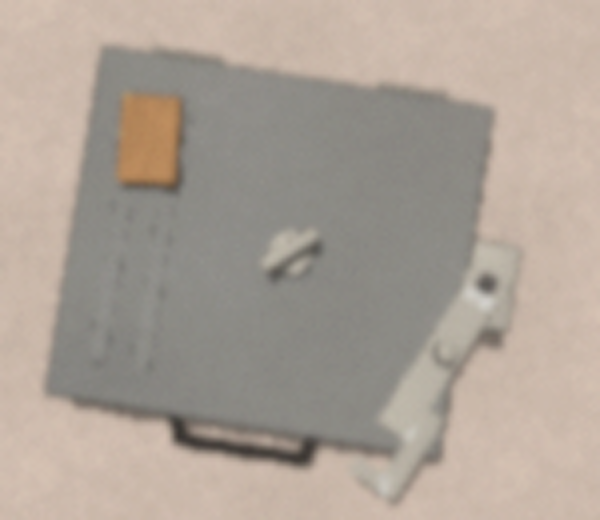

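The crop shows the case yawed about -9.5°. The pin is at about (0.501,-0.074) with the hasp about 65° open, and the paddle is about 156° short of seated. I'll move over the pin now, then take a closer look.

```bash
python3 -m pendant '[[-0.503,0.492,0,0,0,0,0.05],[-0.503,0.492,0,0,0,0,0.05],[-0.503,0.492,0,0,0,0,0.05],[-0.503,0.492,0,0,0,0,0.05],[-0.503,0.492,0,0,0,0,0.05],[-0.503,0.492,0,0,0,0,0.05],[-0.503,0.492,0,0,0,0,0.05],[-0.503,0.492,0,0,0,0,0.05]]' 20
python3 -c "
from h import *
s=sense();R=s['eef_rot'];print(s['joints'],R.T@(np.array([.501,-.0745,.238])-s['tcp_pos']))"
```

```text
clock: 0.77
tcp_pos: [0.3626, 0.2671, 0.2387]
eef_rot: [[0.38, 0.925, -0.001], [0.925, -0.38, -0.002], [-0.002, 0.0, -1.0]]
ft_force: [0.5, -0.4, 0.2]
gripper_width: 0.565
[-33.03995757  27.15569976 -13.70576323 118.43335857  10.77441185
  35.66251634  13.61281957] [-0.26350582  0.25766356  0.00126108]
```

```bash
python3 -m pendant '[[-0.264,0.258,0,0,0,0,0.05],[-0.264,0.258,0,0,0,0,0.05],[-0.264,0.258,0,0,0,0,0.05],[-0.264,0.258,0,0,0,0,0.05],[-0.264,0.258,0,0,0,0,0.05],[-0.264,0.258,0,0,0,0,0.05],[-0.264,0.258,0,0,0,0,0.05],[-0.264,0.258,0,0,0,0,0.05]]'
python3 -m pendant '[[0.0,0,0,0,0,0,0.05],[0,0,0,0,0,0,0.05]]'
python3 - <<'E'
from h import *
s=sense();print(s['joints'],s['tcp_pos'],np.round(s['eef_rot'],3))
c=viewer.get_calibration('wrist');p,d=viewer.read_camera('wrist')
np.savez('w0.npz',p=p,d=d,**{k:np.array(v) for k,v in c.items()})
cv2.imwrite('pics/w0.png',cv2.convertScaleAbs(p[:,:,::-1],alpha=1.5))
for X in [(.501,-.0745,.134),(.569,.027,.136),(.547,-.106,.1035)]: print(pix(c,np.array(X)))
E
```

```text
clock: 1.43
tcp_pos: [0.4871, -0.0422, 0.2391]
eef_rot: [[0.38, 0.925, -0.001], [0.925, -0.38, -0.002], [-0.002, -0.0, -1.0]]
ft_force: [0.0, 0.6, -0.0]
gripper_width: 0.566
clock: 1.6
tcp_pos: [0.4873, -0.0455, 0.2386]
eef_rot: [[0.386, 0.923, -0.002], [0.923, -0.386, -0.003], [-0.003, -0.001, -1.0]]
ft_force: [0.4, 1.1, 0.1]
gripper_width: 0.567
[ 10.09333118  29.93900251 -15.7634358  112.36154861  12.56533168
  39.4315608   53.86156107] [ 0.48728158 -0.04546381  0.23858589] [[ 0.386  0.923 -0.002]
 [ 0.923 -0.386 -0.003]
 [-0.003 -0.001 -1.   ]]
(np.float64(298.8355260777725), np.float64(222.30576945295107))
(np.float64(431.145967858058), np.float64(247.57523660115848))
(np.float64(291.37129156189286), np.float64(259.66027427065103))
```

View pics/w0.png

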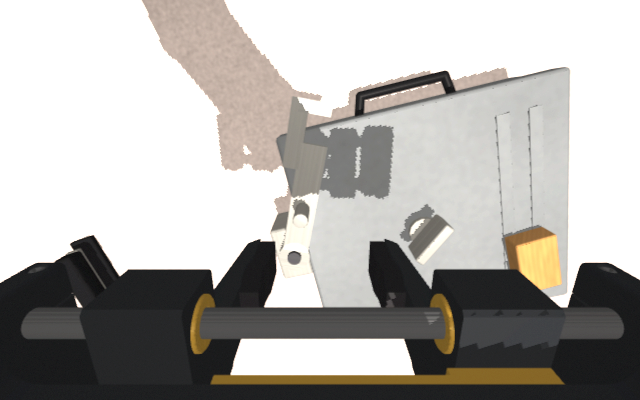

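The wrist view shows the pin top at (303,210), the pivot at (294,257) and the paddle at about (432,236), close to where I predicted. I'll refine these from the wrist depth.

```bash
python3 - <<'E'
from h import *
z=np.load('w0.npz');p,d=z['p'],z['d'];c={k:z[k] for k in('fov_y','cx','cy','R','t')}
P=cloud(c,d);Z=P[...,2]
v,u=np.mgrid[:400,:640]
for n,(x0,x1,y0,y1) in dict(tab=(285,320,190,235),pad=(395,465,205,275)).items():
    b=(u>x0)&(u<x1)&(v>y0)&(v<y1)&(d>0)
    top=np.percentile(Z[b],99.5); m=b&(Z>top-.005)
    q=P[m][:,:2].astype(np.float32)
    print(n,top,m.sum(),cv2.minAreaRect(q),q.mean(0), 'px',u[m].mean(),v[m].mean())
print('pivot',ray(c,294,257,.1035))
lid=(Z>.085)&(Z<.095)&(d>0);print('lid z',np.median(Z[lid]))
E
```

```text
tab 0.13561623688611615 186 ((0.4996822476387024, -0.07250723987817764), (0.013432438485324383, 0.012821786105632782), 67.85848236083984) [ 0.4994177  -0.07247011] px 300.18279569892474 220.04301075268816
pad 0.311156321874925 154 ((0.47053539752960205, 0.0005432958714663982), (0.00829407386481762, 0.002975426148623228), 65.87545776367188) [4.6993607e-01 4.5914052e-04] px 449.0974025974026 272.012987012987
pivot [ 0.54521364 -0.10218998  0.1035    ]
lid z 0.09110162977281888
```

```bash
python3 -m pendant '[[-0.020,0.022,0.02,0,0,0,0.05],[-0.020,0.022,0.05,0,0,0,0.05],[-0.020,0.022,0.08,0,0,0,0.05],[-0.020,0.022,0.08,0,0,0,0.05]]'
python3 -c "
from h import *
s=sense();R=s['eef_rot'];print(s['joints'],R.T@(np.array([.4995,-.0725,.106])-s['tcp_pos']))
z=np.load('w0.npz');p,d=z['p'],z['d'];c={k:z[k] for k in('fov_y','cx','cy','R','t')}
P=cloud(c,d);Z=P[...,2];v,u=np.mgrid[:400,:640]
m=(u>395)&(u<465)&(v>200)&(v<275)&(Z>.128)&(Z<.145)
q=P[m][:,:2].astype(np.float32);print(m.sum(),cv2.minAreaRect(q),q.mean(0),Z[m].mean())"
```

```text
clock: 1.98
tcp_pos: [0.4957, -0.0674, 0.1548]
eef_rot: [[0.379, 0.926, -0.011], [0.926, -0.379, 0.0], [-0.004, -0.011, -1.0]]
ft_force: [-1.2, -0.0, 0.4]
gripper_width: 0.569
[ 10.37590818  38.46066548 -12.74488308 114.96210606  16.45559884
  28.9372638   53.50499836] [-0.00310671  0.0059393   0.04871096]
683 ((0.5678184032440186, 0.030481629073619843), (0.011241471394896507, 0.04358412325382233), 33.163822174072266) [0.56605786 0.03003038] 0.13530208389875092
```

```bash
python3 -m pendant '[[-0.003,0.006,0.02,0,0,0,0.05],[-0.003,0.006,0.049,0,0,0,0.05],[-0.003,0.006,0.049,0,0,0,0.05],[-0.003,0.006,0.049,0,0,0,0.0],[-0.003,0.006,0.049,0,0,0,0],[-0.003,0.006,0.049,0,0,0,0],[-0.003,0.006,0.049,0,0,0,0],[-0.003,0.006,0.049,0,0,0,0]]' 20
python3 -c "
from h import *
s=sense();R=s['eef_rot'];t=s['tcp_pos'];y=np.radians(80.5)
S=np.array([.5675,.030]);pv=S-.135*np.array([np.cos(y),np.sin(y)])
for pv in (pv,np.array([.5453,-.1025])):
  a=np.degrees(np.arctan2(*(t[:2]-pv)[::-1]));rad=np.linalg.norm(t[:2]-pv);print(pv,a,rad,a-80.5)
  for k in range(7,72,7):
    b=np.radians(a-k);X=np.array([*(pv+.055*np.array([np.cos(b),np.sin(b)])),t[2]]);print(k,np.round(R.T@(X-t),4))
"
```

```text
clock: 2.65
tcp_pos: [0.5003, -0.0724, 0.107]
eef_rot: [[0.378, 0.926, -0.009], [0.926, -0.378, 0.0], [-0.003, -0.009, -1.0]]
ft_force: [-0.0, 0.2, -0.7]
gripper_width: 0.213
[ 0.54521857 -0.10314856] 145.58885082411206 0.0544539651590372 65.08885082411206
7 [ 0.0066  0.0013 -0.    ]
14 [ 0.0128  0.0039 -0.0001]
21 [ 0.0186  0.0072 -0.0001]
28 [ 0.024   0.0112 -0.0002]
35 [ 0.0289  0.0158 -0.0002]
42 [ 0.0331  0.021  -0.0003]
49 [ 0.0367  0.0267 -0.0004]
56 [ 0.0396  0.0328 -0.0004]
63 [ 0.0417  0.0392 -0.0005]
70 [ 0.043   0.0457 -0.0005]
[ 0.5453 -0.1025] 146.20360942436622 0.054157742953363106 65.70360942436622
7 [ 0.0067  0.0009 -0.    ]
14 [ 0.0129  0.0034 -0.0001]
21 [ 0.0187  0.0067 -0.0001]
28 [ 0.0242  0.0107 -0.0002]
35 [ 0.0291  0.0152 -0.0002]
42 [ 0.0334  0.0204 -0.0003]
49 [ 0.037   0.026  -0.0004]
56 [ 0.04    0.0321 -0.0004]
63 [ 0.0422  0.0384 -0.0005]
70 [ 0.0436  0.045  -0.0005]
```

```bash
python3 -m pendant '[[0,0,0,0,0,0,0],[0,0,0,0,0,0,0],[0,0,0,0,0,0,0]]' 20; python3 -m pendant '[[0.0066,0.0013,0,0,0,7,0],[0.0128,0.0039,0,0,0,14,0],[0.0186,0.0072,0,0,0,21,0],[0.024,0.0112,0,0,0,28,0],[0.0289,0.0158,0,0,0,35,0],[0.0331,0.021,0,0,0,42,0],[0.0367,0.0267,0,0,0,49,0],[0.0367,0.0267,0,0,0,49,0]]'
python3 -c "
from h import *
s=sense();R=s['eef_rot'];t=s['tcp_pos']
pv=np.array([.5452,-.103])
a=np.degrees(np.arctan2(*(t[:2]-pv)[::-1]));print(a-80.5,np.linalg.norm(t[:2]-pv))
for k in (5,10,15,20,25,30):
    b=np.radians(a-k);X=np.array([*(pv+.055*np.array([np.cos(b),np.sin(b)])),.107]);print(k,np.round(R.T@(X-t),4))
"
```

```text
clock: 2.9
tcp_pos: [0.5003, -0.0725, 0.1073]
eef_rot: [[0.379, 0.925, -0.009], [0.926, -0.379, -0.0], [-0.003, -0.008, -1.0]]
ft_force: [-0.6, -0.9, 2.2]
gripper_width: 0.148
clock: 3.57
tcp_pos: [0.5402, -0.0481, 0.1073]
eef_rot: [[0.948, 0.319, -0.007], [0.319, -0.948, -0.0], [-0.007, -0.002, -1.0]]
ft_force: [0.1, 1.8, 4.8]
gripper_width: 0.15
14.687384831977866 0.05514862346962582
5 [0.0046 0.0015 0.0002]
10 [0.0091 0.0032 0.0002]
15 [0.0134 0.0053 0.0002]
20 [0.0175 0.0077 0.0001]
25 [0.0214 0.0105 0.0001]
30 [0.025  0.0137 0.0001]
```

```bash
python3 -m pendant '[[0.0046,0.0015,0,0,0,5,0],[0.0091,0.0032,0,0,0,10,0],[0.0134,0.0053,0,0,0,15,0],[0.0155,0.0065,0,0,0,18,0],[0.0175,0.0077,0,0,0,18,0],[0.0175,0.0077,0,0,0,18,0],[0.0175,0.0077,0,0,0,18,0]]'
python3 -c "
from h import *
s=sense();t=s['tcp_pos'];pv=np.array([.5452,-.103])
a=np.degrees(np.arctan2(*(t[:2]-pv)[::-1]));print(a-80.5,np.linalg.norm(t[:2]-pv),s['ft_force'],s['moment'])
"
```

```text
clock: 4.15
tcp_pos: [0.5553, -0.0486, 0.1072]
eef_rot: [[1.0, 0.015, -0.015], [0.015, -1.0, 0.002], [-0.015, -0.002, -1.0]]
ft_force: [-7.4, 2.5, 9.4]
gripper_width: 0.147
-1.018298938077038 0.05530754616264282 [-7.37801473  2.52506812  9.35877312] [0.48585526 1.46671088 0.07141157]
```

```bash
python3 -m pendant '[[0,0,0,0,0,0,0.05],[0,0,0,0,0,0,0.05],[0,0,0,0,0,0,0.05],[0,0,-0.03,0,0,0,0.05],[0,0,-0.06,0,0,0,0.05],[0,0,-0.1,0,0,0,0.05],[0,0,-0.1,0,0,0,0.05],[0,0,-0.1,0,0,0,0.05]]'
python3 -m pendant '[[0,0,0,0,0,0,0.05]]'
python3 - <<'E'
from h import *
c=viewer.get_calibration('wrist');p,d=viewer.read_camera('wrist')
cv2.imwrite('pics/w1.png',cv2.convertScaleAbs(p[:,:,::-1],alpha=1.2))
P=cloud(c,d);Z=P[...,2];X,Y=P[...,0],P[...,1]
m=(d>0)&(Z>.128)&(Z<.145)&(np.hypot(X-.5675,Y-.03)<.035)
q=P[m][:,:2].astype(np.float32);print('pad',m.sum(),cv2.minAreaRect(q),q.mean(0),Z[m].mean())
m=(d>0)&(Z>.128)&(Z<.145)&(np.hypot(X-.554,Y+.049)<.02)
q=P[m][:,:2].astype(np.float32);print('tab',m.sum(),cv2.minAreaRect(q),q.mean(0))
s=sense();R=s['eef_rot'];t=s['tcp_pos'];print(t,np.round(R,3),s['joints'],s['gripper_width'],R.T@(np.array([.5675,.03,.16])-t))
E
```

```text
clock: 4.82
tcp_pos: [0.5587, -0.0492, 0.2092]
eef_rot: [[1.0, 0.015, -0.009], [0.016, -1.0, 0.001], [-0.009, -0.002, -1.0]]
ft_force: [0.1, -0.8, -0.6]
gripper_width: 0.566
clock: 4.9
tcp_pos: [0.5582, -0.0492, 0.2087]
eef_rot: [[1.0, 0.016, -0.01], [0.016, -1.0, 0.001], [-0.01, -0.002, -1.0]]
ft_force: [-0.3, 1.1, 0.3]
gripper_width: 0.566
pad 964 ((0.5683014988899231, 0.02979676052927971), (0.010079759173095226, 0.04386524111032486), 32.929534912109375) [0.5678963  0.03020535] 0.1368120869305729
tab 263 ((0.5552681088447571, -0.04846416413784027), (0.013273561373353004, 0.013144431635737419), 0.1724524348974228) [ 0.55552256 -0.0480436 ]
[ 0.5583778  -0.04925274  0.20864129] [[ 1.     0.016 -0.01 ]
 [ 0.016 -1.     0.001]
 [-0.01  -0.002 -1.   ]] [ -4.57054392  37.2768421    8.30401028 102.95113009  -7.76716398
  40.89340518   8.91110618] 0.5684016696937728 [ 0.01087216 -0.079022    0.04865702]
```

View pics/w1.png

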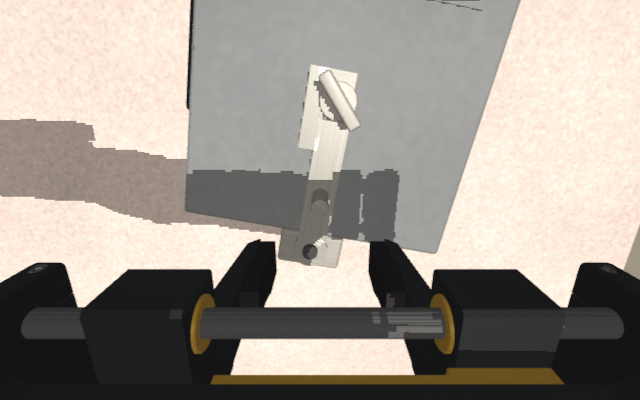

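The hasp is home: the strap's notch sits around the screw post at about (335,100), with the paddle on top. Next I'll move over the paddle with the jaws across its thickness.

```bash
python3 -m pendant '[[0.011,-0.04,0.01,0,0,-7,0.04],[0.011,-0.079,0.02,0,0,-14,0.04],[0.011,-0.079,0.03,0,0,-21,0.04],[0.011,-0.079,0.04,0,0,-28,0.04],[0.011,-0.079,0.048,0,0,-32,0.04],[0.011,-0.079,0.048,0,0,-32,0.04],[0.011,-0.079,0.048,0,0,-32,0.04]]'
python3 -c "
from h import *
s=sense();R=s['eef_rot'];t=s['tcp_pos'];print(np.degrees(np.arctan2(R[1,0],R[0,0])),R.T@(np.array([.5682,.03,.11])-t),s['joints'])"
```

```text
clock: 5.53
tcp_pos: [0.5667, 0.0297, 0.1593]
eef_rot: [[0.841, 0.541, -0.013], [0.542, -0.841, 0.001], [-0.01, -0.008, -1.0]]
ft_force: [-0.2, -0.7, 0.2]
gripper_width: 0.455
32.79163942565376 [0.00190577 0.00094534 0.04927997] [ -7.12607976  41.50276344  -0.73131372 103.74603111   0.53876713
  35.47414828  24.67175164]
```

```bash
python3 -m pendant '[[0.002,0.001,0.02,0,0,0,0.04],[0.002,0.001,0.049,0,0,0,0.04],[0.002,0.001,0.049,0,0,0,0.04],[0.002,0.001,0.049,0,0,0,0],[0.002,0.001,0.049,0,0,0,0],[0.002,0.001,0.049,0,0,0,0],[0.002,0.001,0.049,0,0,0,0],[0.002,0.001,0.049,0,0,0,0]]' 30
python3 -m pendant '[[0,0,0,0,0,0,0],[0,0,0,0,0,0,0],[0,0,0,0,0,0,0]]' 30
```

```text
clock: 6.2
tcp_pos: [0.5687, 0.0298, 0.1115]
eef_rot: [[0.841, 0.541, -0.012], [0.541, -0.841, 0.001], [-0.009, -0.007, -1.0]]
ft_force: [0.3, 1.9, 5.5]
gripper_width: 0.112
clock: 6.45
tcp_pos: [0.5687, 0.0298, 0.1115]
eef_rot: [[0.841, 0.541, -0.011], [0.541, -0.841, 0.001], [-0.009, -0.007, -1.0]]
ft_force: [-0.1, 0.4, -1.7]
gripper_width: 0.107
```

```bash
python3 -m pendant '[[0,0,0,0,0,7,0],[0,0,0,0,0,14,0],[0,0,0,0,0,21,0],[0,0,0,0,0,28,0],[0,0,0,0,0,35,0],[0,0,0,0,0,42,0],[0,0,0,0,0,49,0],[0,0,0,0,0,55,0]]' 30
python3 -c "
from h import *
s=sense();R=s['eef_rot'];t=s['tcp_pos'];print(np.degrees(np.arctan2(R[1,0],R[0,0])),R.T@(np.array([.5685,.0298,.1115])-t),s['joints'],s['moment'])"
```

```text
clock: 7.12
tcp_pos: [0.568, 0.0297, 0.1115]
eef_rot: [[0.923, -0.384, -0.013], [-0.384, -0.923, 0.001], [-0.012, 0.004, -1.0]]
ft_force: [-2.1, -1.6, -0.8]
gripper_width: 0.115
-22.5672678222623 [ 4.28246148e-04 -2.59643899e-04  3.84876130e-05] [-15.35014921  46.87023446  13.56994503 105.63839921 -19.96963644
  30.56663096 -11.04583001] [-0.10195304  0.19717851  0.08893892]
```

```bash
python3 -m pendant '[[0,0,0,0,0,7,0],[0,0,0,0,0,14,0],[0,0,0,0,0,21,0],[0,0,0,0,0,28,0],[0,0,0,0,0,35,0],[0,0,0,0,0,42,0],[0,0,0,0,0,49,0],[0,0,0,0,0,55,0]]' 30
python3 -c "
from h import *
s=sense();R=s['eef_rot'];t=s['tcp_pos'];print(np.degrees(np.arctan2(R[1,0],R[0,0])),R.T@(np.array([.5685,.0298,.1115])-t),s['joints'],s['moment'])"
```

```text
clock: 7.78
tcp_pos: [0.5675, 0.0303, 0.1115]
eef_rot: [[0.21, -0.978, -0.014], [-0.978, -0.21, 0.002], [-0.005, 0.013, -1.0]]
ft_force: [-3.2, 1.0, -1.1]
gripper_width: 0.112
-77.86498931028518 [ 6.75342489e-04 -8.54469226e-04  2.36740930e-05] [-23.38760982  49.61774209  28.31900224 106.09229497 -39.09546561
  35.26207707 -48.14036177] [-0.09651218  0.10837893  0.0484588 ]
```

```bash
python3 -m pendant '[[0.0005,-0.0005,0,0,0,7,0],[0.0005,-0.0005,0,0,0,14,0],[0.0005,-0.0005,0,0,0,20,0],[0.0005,-0.0005,0,0,0,24,0],[0.0005,-0.0005,0,0,0,28,0],[0.0005,-0.0005,0,0,0,30,0],[0.0005,-0.0005,0,0,0,30,0],[0.0005,-0.0005,0,0,0,30,0]]' 35
python3 -c "
from h import *
s=sense();R=s['eef_rot'];t=s['tcp_pos'];print(np.degrees(np.arctan2(R[1,0],R[0,0])),R.T@(np.array([.5685,.0298,.1115])-t),s['joints'],s['moment'],s['joint_velocities'])"
```

```text
clock: 8.45
tcp_pos: [0.5679, 0.0305, 0.1115]
eef_rot: [[-0.303, -0.953, -0.014], [-0.953, 0.303, 0.002], [0.002, 0.014, -1.0]]
ft_force: [-1.4, -1.2, 0.6]
gripper_width: 0.129
-107.65985717672318 [ 4.61389339e-04 -7.76218119e-04  2.19642652e-05] [-27.39647397  51.95525269  36.4085323  106.19481281 -47.76177838
  39.42579547 -69.79159257] [0.02276585 0.23081383 0.77976633] [ 0.25738632 -0.0350806  -0.17900935 -0.07195572 -0.14306311 -0.11385546
 -0.18450645]
```

Seating shows as 0.78 N·m of resistance about 8° past the predicted seat angle, with the pads pried open slightly. Backing off a quarter turn, to tool x at about -9.5°.

```bash
python3 -m pendant '[[0,0,0,0,0,0,0],[0,0,0,0,0,-7,0],[0,0,0,0,0,-14,0],[0,0,0,0,0,-21,0],[0,0,0,0,0,-28,0],[0,0,0,0,0,-35,0],[0,0,0,0,0,-42,0],[0,0,0,0,0,-49,0]]' 35
python3 -c "
from h import *
s=sense();R=s['eef_rot'];t=s['tcp_pos'];print(np.degrees(np.arctan2(R[1,0],R[0,0])),R.T@(np.array([.5682,.03,.1115])-t),s['joints'],s['moment'])"
```

```text
clock: 9.12
tcp_pos: [0.5681, 0.0303, 0.1115]
eef_rot: [[0.524, -0.852, -0.014], [-0.852, -0.524, 0.003], [-0.01, 0.01, -1.0]]
ft_force: [-0.6, 0.0, -3.7]
gripper_width: 0.107
-58.429291299462285 [3.11388162e-04 9.97144345e-05 2.65534686e-05] [-20.68214395  48.49728728  23.25477772 105.85247175 -33.02017953
  33.33100264 -34.47202744] [-0.19725121 -0.06609854 -0.06486557]
```

```bash
python3 -m pendant '[[0,0,0,0,0,-7,0],[0,0,0,0,0,-14,0],[0,0,0,0,0,-21,0],[0,0,0,0,0,-28,0],[0,0,0,0,0,-35,0],[0,0,0,0,0,-42,0],[0,0,0,0,0,-49,0],[0,0,0,0,0,-49,0]]' 35
python3 -m pendant '[[0,0,0,0,0,0,0],[0,0,0,0,0,0,0],[0,0,0,0,0,0,0],[0,0,0,0,0,0,0]]' 35
python3 - <<'E'
from h import *
s=sense();R=s['eef_rot'];print(np.degrees(np.arctan2(R[1,0],R[0,0])),s['moment'],s['joint_velocities'],s['gripper_width'])
c=viewer.get_calibration('wrist');p,d=viewer.read_camera('wrist')
cv2.imwrite('pics/w2.png',cv2.convertScaleAbs(p[:,:,::-1],alpha=1.2))
for n,(x0,y0,x1,y1) in {"top":(235,120,385,250)}.items():
    q,_=viewer.read_camera(n); cv2.imwrite('pics/t2.png',cv2.resize(cv2.convertScaleAbs(q[y0:y1,x0:x1,::-1],alpha=1.8),None,fx=4,fy=4,interpolation=2))
q,_=viewer.read_camera("scene");cv2.imwrite('pics/s2.png',cv2.convertScaleAbs(q[:,:,::-1],alpha=1.8))
for n in(("top","scene")):
    a=np.load(n+'0.npz')['p'].astype(int);b=viewer.read_camera(n)[0].astype(int)
    C=viewer.get_calibration(n)
    print(n,'diff px',(np.abs(a-b).max(2)>40).sum())
E
```

```text
clock: 9.78
tcp_pos: [0.5683, 0.0302, 0.1115]
eef_rot: [[0.987, -0.162, -0.013], [-0.162, -0.987, 0.004], [-0.014, -0.002, -1.0]]
ft_force: [0.5, -0.3, -1.9]
gripper_width: 0.107
clock: 10.12
tcp_pos: [0.5683, 0.0302, 0.1115]
eef_rot: [[0.986, -0.164, -0.013], [-0.164, -0.987, 0.004], [-0.014, -0.001, -1.0]]
ft_force: [-0.2, 0.6, -1.3]
gripper_width: 0.112
-9.423174842455053 [-0.07118444 -0.07355598  0.01098287] [ 0.01815838 -0.06399141 -0.12490174 -0.00879765  0.19976126 -0.01605664
  0.25360508] 0.11248040780455446
top diff px 23753
scene diff px 14364
```

View pics/w2.png

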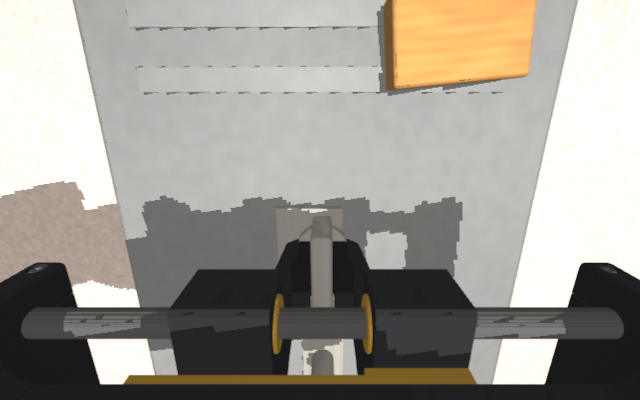

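View pics/s2.png

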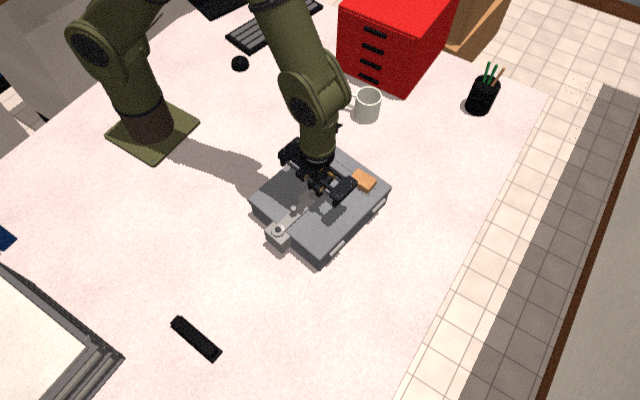

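The wrist view shows the paddle between the pads at (320,260), lying along the strap, with the hasp still under it at home. The scene view shows the mug (367,105), stapler (195,338) and carton (362,181) where they started. Handing in.

```bash
python3 -c "
from plant import job_done,sense
print(job_done())"
```

```text
the job is handed in; nothing more can be done
None
```

I swung the hasp home, seated the thumbscrew, backed it off a quarter turn, and handed the job in at about 10 s of the 64 s. The paddle was still gripped at the 35 N setting. No verdict was reported.

- **Hasp:** I gripped its pin and swung it about 65° until the stop pushed back with about 7 N. The wrist picture then showed the notch around the post, and the final pictures showed the hasp still home.
- **Seating:** I turned the screw about 133° clockwise. It stopped at the expected angle: the tool went about 8° past it against 0.78 N·m, and the pads were pried open to 11 mm.
- **Back-off:** The jaws ended at -9.4°, against -9.5° worked out for a quarter turn back from seated. The moment was near zero and the opening was about 10 mm, which matches the paddle's thickness.
- **Other objects:** The mug, stapler and carton looked unmoved in the last scene picture. My numeric picture comparison could not confirm this, because the arm and its shadow dominated the difference.

My first reading of the paddle's angle was wrong (156° to go) because I swapped two axes. The wrist depth measurement corrected it to 133° before I gripped the screw. The screw's own joint value was never read; its setting is inferred from the tool angle and from feeling the stop.

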